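# Weigh down two wooden glue-ups

### The arm

A 7-joint arm with a two-finger parallel gripper is mounted at the origin on the work surface. World frame = base frame: x ahead of the robot, y to its left, z up, the work surface at z = 0. Lengths are in m, angles in rad, forces in N, time in s.
With the tool pointing down it reaches from about 0.4 to 0.875 m from the base axis. Payload 19.3 kg.
Tool frame: the origin (TCP) lies on the mounting face of the last link; the fingertips stand 173 mm ahead of it and the grasp point (between the pads) lies 155 mm ahead of it (bot.grip_point_offset is the distance from the TCP to the grasp point, in m); z points along the fingers, y is the line along which they close (so a half turn about z gives the same grasp; the last joint's range is limited). The gripper opens to 85 mm and grips with 20 to 120 N. Pads are 22 mm wide; open, the fingers measure 114 mm over their backs; the gripper's body (76 mm by 85 mm) begins 54 mm behind the grasp point. The pads swing forward as they close: fully open they stand 13 mm farther back than shut.
Start: joints at [1.132, 0.521, -0.036, 1.599, 0.021, 1.021, -0.113], TCP at [0.225, -0.583, 0.405] pointing down, gripper open.
Joint ranges: [-2.91, 2.91], [-0.3, 2.13], [-1.5, 1.42], [0.17, 2.43], [-1.26, 4.41], [0.16, 1.93], [-2.52, 2.52]. Speed limits (rad/s): [1.89, 1.89, 2.39, 2.39, 3.01, 3.01, 3.01].

### API

Orientations are given as [roll, pitch, yaw] about the fixed x, y, z axes, in that order (R = Rz(yaw) Ry(pitch) Rx(roll)).
In Python, from workcell import bot gives the robot as it stands.
- The arm moves only by the tool arm_command, never from a script. Its argument "deltas" is a list of rows, each a list of 3 entries, a list of its own where there are three numbers: the shift along the tool's x, y, z in cm, then the turn, a rotation vector about the tool's x, y, z in rad, then the finger opening in cm, from 0 to 8.54. In form: [[[tx, ty, tz], [rx, ry, rz], claw], ...]. A call has 1 to 20 rows; each row shifts and turns the commanded pose from where the row before left it, along the tool's axes as they then stand; what a row does not reach is not made up. A row lasts 1/10 s, in which the tool goes at most 50 mm and 8.59 degrees, less where a joint would pass 70% of its speed; a pose out of reach is approached as far as the arm can. A call with a gripper value outside its range is refused whole. The fingers move at their own pace and stop on an object; "newtons" is the grip in N (left out, the last holds). Time passes only in rows, so rows that do not move let the fingers close. It gives the time, the measured TCP pose, the force, the opening and the grip force at its end, in the units of the state.
- bot.observe(): the state, without advancing time (a new reading comes with each control period).
- bot.grab_frame(name): name is "side" or "top"; returns a dict with "frame" (420x560x3 uint8, red, green, blue), "K" (3x3 intrinsics, pixels), "rvec" (rotation vector, rad) and "tvec" (3), from world to camera coordinates, as OpenCV has them. Camera axes: x right, y down, z forward; pixel columns grow to the right and rows downward; lengths in m; the calibration is good to about 2 mm. A picture is of the moment at which its call begins. There is no depth.
- bot.job_done(): hands the job in; it is judged then, once.
Trained networks look in a picture, given as the dict that the camera call returned (one of the last four; its "shot" number tells which), for a name from the list of things; names that differ only in an ending like _2 or _b are one class to them, and where a whole thing is asked for, a point or a joint stands for the part that bears it (a point fixed in the world has none). Each returns a list of dicts, best first, with "p" (0 to 1); they miss things now and then, are a little off and sometimes report something else, mostly with a low value. They report only what shows in the picture. A call takes as long as a camera call. They do not tell look-alikes from the thing itself.
- bot.find_in(name, picture): "rect" ([left, top, width, height] in pixels, round what is visible of it).
- bot.mark_of(name, picture): "at" ([column, row] in pixels: a listed point, or the origin of a listed thing).
The state is a dict: "clock": time; "qpos": joint angles; "qd": joint speeds; "joint_efforts": joint torques, N m; "position": TCP position; "tool_rot": TCP orientation; "force": force on the tool from outside, world axes, zero at the start; "moment": the same for the moment, N m; "grip_width": finger opening in m; "finger_force": force on a finger pad.
Only numpy, scipy, OpenCV 4.12 (cv2) and the standard library are available. Lean on these libraries where they do the work, as an engineer would, in place of code of your own. Each camera call takes 0.05 s, during which the arm holds its last target. There are 200 camera calls.

### The job

Stack two wooden glue-ups under their weights. In the middle of the square board lay the oblong wooden block flat, centre the solid wooden disc flat on it, and stand the paint tin upright, centred on the disc; in the middle of the round board lay the wooden ring flat, with the steel bar lying on its side centred across it. Keep the paint tin upright the whole time, and leave the glue bottle, the brush jar and the sanding block where they stand.

Things in the scene. Friction and masses are not known exactly. Their poses are not given: they have to be found in the camera images.
- square_board_top (a point): square plywood press board, fixed to the bench, 130 x 130 mm, 12 mm high. The point is the centre of its top face; x and y run along its edges, z is up. Its place and yaw vary.
- round_board_top (a point): round plywood press board, fixed to the bench, 130 mm in diameter, 12 mm high. The point is the centre of its top face, z up.
- block_centre (a point): loose oblong block of plain light wood, 100 mm long (its x), 56 mm wide (its y), 25 mm high (z up), about 0.1 kg, lying flat on the bench. The point is its centre, half-way up.
- disc_centre (a point): loose solid round disc of plain light wood, 56 mm in diameter, 20 mm high, lying flat, about 0.04 kg. The point is its centre, half-way up; z is its axis.
- ring_centre (a point): loose ring of plain light wood with a hole through it, 64 mm outside and 36 mm inside diameter, 20 mm high, lying flat, about 0.05 kg. The point is its centre, on the axis of the hole, half-way up; z is its axis.
- bar_centre (a point): loose bare steel bar used as a weight, 70 mm long (its x), 36 x 36 mm in section (y and z), lying on one long side, about 0.65 kg. The point is its centre, half-way up.
- tin_centre (a point): loose closed round paint tin with a pale label and a metal lid, 60 mm in diameter, 75 mm high, standing upright, about 0.45 kg. The point is its centre, half-way up; z is its axis.
- glue_bottle: bystander: white glue bottle with a red cap, 56 mm in diameter, 150 mm high, loose, at the right edge of the work (negative y). Origin: centre of its underside.
- brush_jar: bystander: glass jar, 72 mm in diameter, 90 mm high, with brushes standing in it up to 190 mm above the bench, loose, at the left edge of the work (positive y). Origin: centre of its underside.
- sanding_block: bystander: cork sanding block, 65 x 110 mm, 32 mm high, loose, at the far left edge of the work (positive y). Origin: centre of its underside.
Things that resemble listed ones, but are neither listed nor needed, are in the scene too. What is shaped like the part that bears bar_centre but pink or turquoise is not meant.

How it is judged:
At the end, for the whole second after the job is handed in: Square board: block flat, centred within 15 mm; disc flat on it, within 12 mm; tin upright on the disc, within 12 mm. Round board: ring flat, centred within 15 mm; bar lying on it, within 12 mm. Heights within 5 mm; all released and at rest (horizontal distance between block_centre and square_board_top below 0.015 m and height (world z) of block_centre between 0.0195 and 0.0295 m and horizontal distance between disc_centre and block_centre below 0.012 m and height (world z) of disc_centre between 0.042 and 0.052 m and horizontal distance between tin_centre and disc_centre below 0.012 m and height (world z) of tin_centre between 0.0895 and 0.0995 m and horizontal distance between ring_centre and round_board_top below 0.015 m and height (world z) of ring_centre between 0.017 and 0.027 m and horizontal distance between bar_centre and ring_centre below 0.012 m and height (world z) of bar_centre between 0.045 and 0.055 m and angle between each of disc_centre, tin_centre, ring_centre's own z axis and vertical below 0.12 rad and angle between each of block_centre, bar_centre's own x axis and vertical above 1.45 rad and linear speed of each of block, disc, tin, ring, bar below 0.02 m/s); the robot touches nothing.
It fails at once if the paint tin is tipped by more than about 35 degrees (angle between tin_centre's own z axis and vertical above 0.6 rad).
It fails at once if the glue bottle is shifted by more than 20 mm (distance of glue_bottle from where it was at the start of the episode above 0.02 m).
It fails at once if the jar of brushes is shifted by more than 20 mm (distance of brush_jar from where it was at the start of the episode above 0.02 m).
It fails at once if the sanding block is shifted by more than 20 mm (distance of sanding_block from where it was at the start of the episode above 0.02 m).
It also fails if it takes over 128 s, if anything falls off the work surface, if the arm or the gripper's body presses on something with over 40 N, if the wrist force passes 120 N, or if a joint passes its speed limit or range.

## Working session

There is one attempt and no reset: what is moved stays moved. The work goes in short steps, Python scripts to look and compute and a tool call to move; the robot and the scene stay as the last step left them, time stands still between calls to the robot, and variables do not carry over. Pictures are saved under pics/ and viewed, at most 14 in all, crops included, and the job is handed in when it is done.

Besides the shell and the picture viewer there is one more tool, called as a command line: name --argument value ..., lists and objects as JSON in quotes. arm_command: Moves the arm, as the interface text tells. Its arguments: {"type":"object","properties":{"deltas":{"type":"array","items":{"type":"array"}},"newtons":{"type":"number"}},"required":["deltas"]}

```bash
mkdir -p pics; ls
cat > h.py <<'E'
import numpy as np, cv2
from workcell import bot
def cams():
    return {n:bot.grab_frame(n) for n in ("side","top")}
def P(f):
    R=cv2.Rodrigues(np.array(f["rvec"],float))[0]; t=np.array(f["tvec"],float).reshape(3)
    return np.array(f["K"])@np.c_[R,t]
def tri(fs,px):
    A=[]
    for f,(u,v) in zip(fs,px):
        p=P(f); A+= [u*p[2]-p[0], v*p[2]-p[1]]
    A=np.array(A); return np.linalg.lstsq(A[:,:3],-A[:,3],rcond=None)[0]
def onz(f,u,v,z):
    p=P(f); A=np.array([u*p[2]-p[0],v*p[2]-p[1]])
    return np.linalg.solve(A[:,:2],-A[:,3]-A[:,2]*z)
def save(f,n): cv2.imwrite("pics/"+n+".png",cv2.cvtColor(np.ascontiguousarray(f["frame"]),cv2.COLOR_RGB2BGR))
E
python3 - <<'E'
from h import *
c=cams()
for n,f in c.items():
    save(f,n+"0")
    R=cv2.Rodrigues(np.array(f["rvec"]))[0]; print(n,"cam at",(-R.T@np.array(f["tvec"]).reshape(3)).round(3), f["K"][0][0])
Z=dict(square_board_top=.012,round_board_top=.012,block_centre=.0125,disc_centre=.01,ring_centre=.01,bar_centre=.018,tin_centre=.0375,glue_bottle=0,brush_jar=0,sanding_block=0)
for k,z in Z.items():
    for n,f in c.items():
        print(k,n,[(round(d["p"],2),np.round(d["at"],0).tolist(),onz(f,*d["at"],z).round(3).tolist()) for d in bot.mark_of(k,f) if d["p"]>.15][:4])
s=bot.observe(); print(s["position"],s["tool_rot"],s["clock"])
E
```

```text
pics
side cam at [-0.214  0.743  0.946] 501.0415325948661
top cam at [0.264 0.01  1.346] 502.0647676234172
square_board_top side [(0.68, [235.0, 196.0], [0.649, 0.007])]
square_board_top top [(0.94, [288.0, 152.0], [0.651, -0.01])]
round_board_top side [(0.63, [343.0, 174.0], [0.477, -0.288]), (0.6, [186.0, 234.0], [0.634, 0.203])]
round_board_top top [(0.78, [392.0, 215.0], [0.475, -0.29])]
block_centre side [(0.95, [278.0, 165.0], [0.658, -0.192])]
block_centre top [(0.96, [360.0, 151.0], [0.654, -0.208])]
disc_centre side [(0.75, [188.0, 234.0], [0.63, 0.199])]
disc_centre top [(0.61, [211.0, 154.0], [0.646, 0.201])]
ring_centre side [(0.77, [198.0, 289.0], [0.467, 0.305])]
ring_centre top [(0.77, [167.0, 218.0], [0.468, 0.316])]
bar_centre side [(0.94, [260.0, 238.0], [0.47, 0.087]), (0.89, [247.0, 280.0], [0.392, 0.213]), (0.85, [303.0, 248.0], [0.36, 0.042]), (0.83, [345.0, 223.0], [0.335, -0.108])]
bar_centre top [(0.93, [327.0, 268.0], [0.333, -0.112]), (0.83, [251.0, 215.0], [0.474, 0.09]), (0.67, [262.0, 260.0], [0.354, 0.06]), (0.64, [207.0, 245.0], [0.395, 0.207])]
tin_centre side [(0.88, [305.0, 198.0], [0.473, -0.1]), (0.67, [145.0, 358.0], [0.389, 0.512])]
tin_centre top []
glue_bottle side [(0.71, [257.0, 235.0], [0.499, 0.071]), (0.66, [390.0, 156.0], [0.428, -0.476])]
glue_bottle top [(0.84, [467.0, 234.0], [0.425, -0.491]), (0.37, [171.0, 217.0], [0.473, 0.307])]
brush_jar side [(0.97, [145.0, 356.0], [0.419, 0.5])]
brush_jar top [(0.98, [101.0, 234.0], [0.426, 0.494])]
sanding_block side [(0.66, [115.0, 287.0], [0.633, 0.433]), (0.42, [391.0, 159.0], [0.416, -0.465])]
sanding_block top [(0.96, [133.0, 160.0], [0.633, 0.419])]
[ 0.2253055  -0.58297448  0.40469444] [-3.14157857e+00 -1.87727552e-05  3.68769633e-01] 1.1
```

View pics/top0.png

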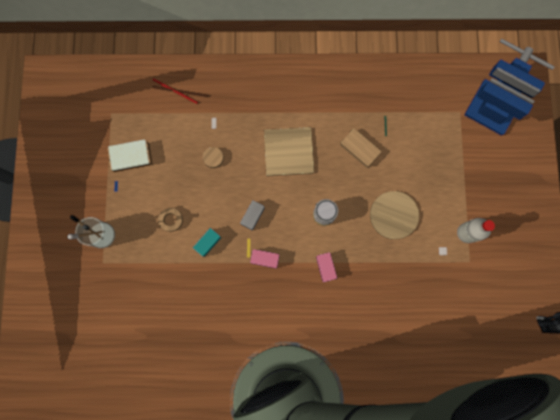

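View pics/side0.png

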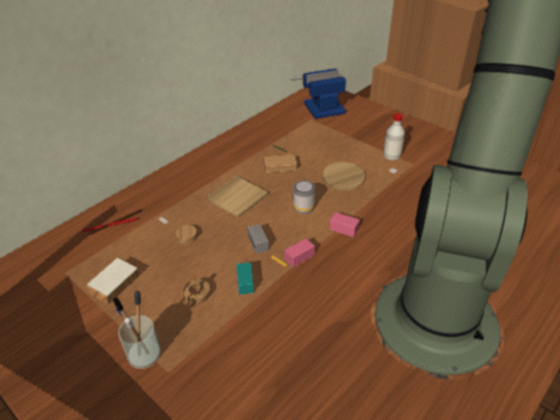

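The top view shows the block (360,148), disc (213,157), ring (169,219), tin (326,212), square board (289,152) and round board (395,215).

Candidates for the bar in the top view:
- grey bar (253,215), which is the bare steel one, so I choose it
- turquoise (207,242)
- pink (265,259)
- pink (327,267)

Next is a close crop to check the choice, plus two-view heights and the yaws.

Run:
```python
from h import *
c=cams(); fs=[c["side"],c["top"]]
G=dict(square_board_top=((237,196),(289,152)),round_board_top=((344,176),(395,215)),block_centre=((280,165),(360,150)),disc_centre=((187,234),(212,156)),ring_centre=((196,291),(169,219)),bar_centre=((259,238),(252,215)),tin_centre=((305,198),(326,212)))
for k,g in G.items():
    px=[]
    for f,q in zip(fs,g):
        m=[d["at"] for d in bot.mark_of(k,f) if np.hypot(*(np.array(d["at"])-q))<15]
        r=[d["rect"] for d in bot.find_in(k,f)]
        r=[x for x in r if np.hypot(x[0]+x[2]/2-q[0],x[1]+x[3]/2-q[1])<15]
        px.append(m[0] if m else None); print(k,"mark",m[:1],"rect",np.round(r[:1],1).tolist())
    if all(p is not None for p in px): print("   XYZ",tri(fs,px).round(4))
f=fs[1]; im=cv2.cvtColor(np.ascontiguousarray(f["frame"]),cv2.COLOR_RGB2BGR)
def crop(u,v,w=40): return cv2.resize(im[v-w:v+w,u-w:u+w],(390,390),interpolation=cv2.INTER_CUBIC)
cv2.imwrite("pics/crop1.png",np.hstack([crop(360,150),crop(252,215)]))
```

```text
square_board_top mark [[238.3, 193.6]] rect [[210.3, 177.1, 56.0, 40.3]]
square_board_top mark [[289.4, 148.4]] rect [[263.5, 127.6, 50.3, 47.8]]
   XYZ [ 0.662  -0.016   0.0024]
round_board_top mark [[342.6, 174.6]] rect [[321.6, 162.0, 46.9, 32.8]]
round_board_top mark [[394.1, 215.4]] rect [[368.4, 193.6, 50.6, 45.9]]
   XYZ [ 0.4783 -0.2947  0.0037]
block_centre mark [[278.1, 163.3]] rect [[260.5, 157.2, 38.1, 17.2]]
block_centre mark [[363.1, 149.5]] rect [[343.1, 129.6, 36.6, 39.9]]
   XYZ [ 6.679e-01 -2.142e-01 -3.000e-04]
disc_centre mark [[186.7, 234.2]] rect [[177.8, 224.6, 16.8, 21.3]]
disc_centre mark [[215.1, 153.9]] rect [[201.4, 145.7, 20.6, 21.2]]
   XYZ [ 0.6508  0.1918 -0.0073]
ring_centre mark [[195.9, 289.7]] rect [[185.3, 277.7, 23.3, 27.1]]
ring_centre mark [[168.8, 216.3]] rect [[157.4, 206.9, 25.6, 23.6]]
   XYZ [0.4719 0.3109 0.0078]
bar_centre mark [[259.0, 235.4]] rect [[248.7, 225.1, 20.6, 29.0]]
bar_centre mark [[249.2, 214.2]] rect [[239.7, 201.9, 22.4, 27.3]]
   XYZ [0.4724 0.0916 0.0299]
tin_centre mark [[308.6, 198.1]] rect [[292.7, 182.2, 19.7, 32.2]]
tin_centre mark [[330.2, 210.6]] rect [[315.3, 200.8, 20.8, 28.2]]
   XYZ [ 0.4838 -0.1253  0.0142]
```

View pics/crop1.png

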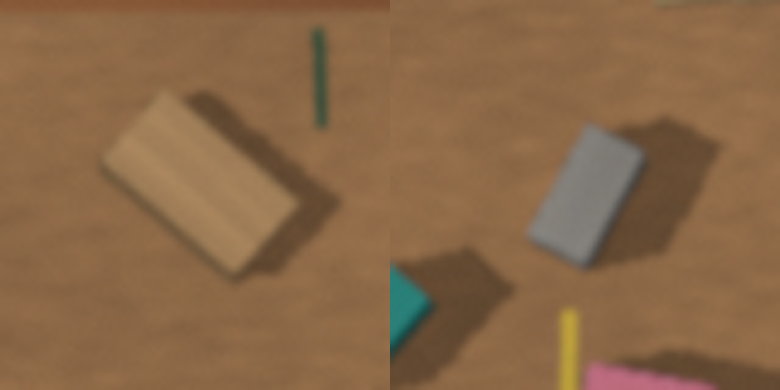

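The left crop shows the plain block, with top-face corners at about (165,92), (300,205), (237,275) and (102,160). The right crop shows the bare grey steel bar, with corners at (588,125), (642,155), (585,268) and (528,238). The networks are several pixels off, so I'll fit the corners and circles myself.

Run:
```python
from h import *
f=bot.grab_frame("top"); g=bot.grab_frame("side")
s=390/80
def poly(c,o,z):
    w=np.array([onz(f,o[0]+x/s,o[1]+y/s,z) for x,y in c]); e=[np.linalg.norm(w[i]-w[(i+1)%4]) for i in range(4)]
    i=0 if e[0]+e[2]>e[1]+e[3] else 1
    d=(w[i+1]-w[i])-(w[(i+3)%4]-w[i+2]); print(w.mean(0).round(4),"edges",np.round(e,3),"yaw long",round(float(np.arctan2(d[1],d[0])),3))
poly([(165,92),(300,205),(237,275),(102,160)],(320,110),.025)
poly([(198,125),(252,155),(195,268),(138,238)],(212,175),.036)
im=cv2.cvtColor(np.ascontiguousarray(f["frame"]),cv2.COLOR_RGB2BGR); im2=cv2.cvtColor(np.ascontiguousarray(g["frame"]),cv2.COLOR_RGB2BGR)
def crop(im,u,v,w): return cv2.resize(im[v-w:v+w,u-w:u+w],(260,260),interpolation=cv2.INTER_CUBIC)
cv2.imwrite("pics/crop2.png",np.vstack([np.hstack([crop(im,212,156,20),crop(im,169,219,20),crop(im,326,212,20)]),np.hstack([crop(im,289,152,40),crop(im,395,215,40),crop(im2,304,198,20)])]))
```

```text
[ 0.6593 -0.2097] edges [0.099 0.054 0.099 0.054] yaw long -2.304
[0.4713 0.0854] edges [0.034 0.069 0.035 0.07 ] yaw long 2.674
```

View pics/crop2.png

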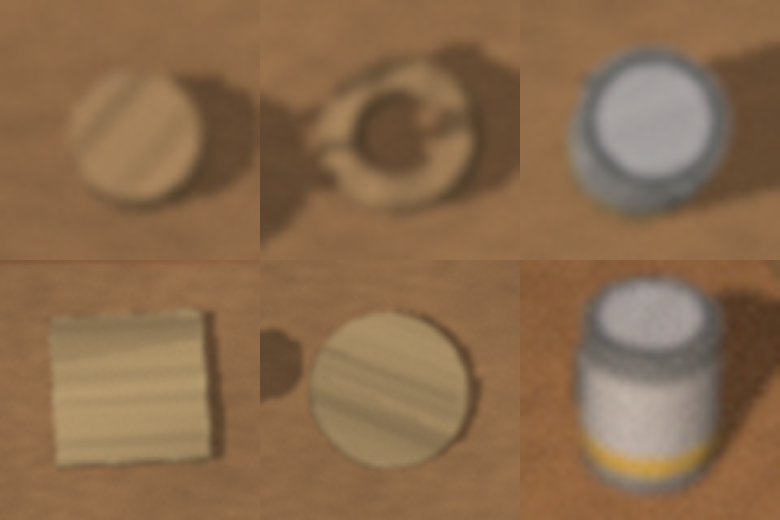

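The top-row crops show the disc centred at (136,136), the ring at (400,132) and the tin lid at (655,117). The bottom row shows the square board centred at (132,388), the round board at (389,389), and the tin lid in the side view at (653,315). I'll convert these to positions.

```bash
cat >> h.py <<'E'
def go(x,y,z,yaw,p0=None,yaw0=None):
    s=bot.observe(); p0=np.array(s["position"]) if p0 is None else p0
    yaw0=s["tool_rot"][2] if yaw0 is None else yaw0
    dw=np.array([x,y,z])-p0
    dy=(yaw-yaw0+np.pi)%(2*np.pi)-np.pi
    c,sn=np.cos(yaw0),np.sin(yaw0)
    t=np.array([c*dw[0]+sn*dw[1],sn*dw[0]-c*dw[1],-dw[2]])*100
    print("shift cm (at yaw0)",t.round(2),"len",round(np.linalg.norm(t),1),"rz",round(-dy,3))
E
python3 - <<'E'
from h import *
f=bot.grab_frame("top"); g=bot.grab_frame("side")
for k,(u,v,z) in dict(disc=(212.9,156.9,.02),ring=(170.5,219.3,.02),tin=(326.8,210,.075),sq=(289.5,151.4,.012),rd=(394.7,214.7,.012)).items(): print(k,onz(f,u,v,z).round(4))
print("tin lid tri",tri([g,f],[(304.5,186.5),(326.8,210)]).round(4))
go(.659,-.210,.405,.3688)
E
```

```text
disc [0.6353 0.1946]
ring [0.4634 0.3046]
tin [ 0.4784 -0.1084]
sq [ 0.6526 -0.0146]
rd [ 0.4757 -0.2965]
tin lid tri [ 0.4803 -0.1085  0.0683]
shift cm (at yaw0) [ 5.390e+01 -1.915e+01 -3.000e-02] len 57.2 rz 0.0
```

arm_command --deltas '[[[3, -1.07, 0], [0, 0, 0], 8.5], [[3, -1.07, 0], [0, 0, 0], 8.5], [[3, -1.07, 0], [0, 0, 0], 8.5], [[3, -1.07, 0], [0, 0, 0], 8.5], [[3, -1.07, 0], [0, 0, 0], 8.5], [[3, -1.07, 0], [0, 0, 0], 8.5], [[3, -1.07, 0], [0, 0, 0], 8.5], [[3, -1.07, 0], [0, 0, 0], 8.5], [[3, -1.07, 0], [0, 0, 0], 8.5], [[3, -1.07, 0], [0, 0, 0], 8.5], [[3, -1.07, 0], [0, 0, 0], 8.5], [[3, -1.07, 0], [0, 0, 0], 8.5], [[3, -1.07, 0], [0, 0, 0], 8.5], [[3, -1.07, 0], [0, 0, 0], 8.5], [[3, -1.07, 0], [0, 0, 0], 8.5], [[3, -1.07, 0], [0, 0, 0], 8.5], [[3, -1.07, 0], [0, 0, 0], 8.5], [[3, -1.07, 0], [0, 0, 0], 8.5]]' --newtons 40

```text
clock: 4.6
position: [0.6605, -0.2077, 0.4047]
tool_rot: [3.142, -0.0, 0.369]
force: [-0.3, -0.2, -0.3]
grip_width: 0.0847
finger_force: 0.0
```

arm_command --deltas '[[[0, 0, 3], [0, 0, -0.1], 8.5], [[0, 0, 3], [0, 0, -0.1], 8.5], [[0, 0, 3], [0, 0, -0.1], 8.5], [[0, 0, 3], [0, 0, -0.1], 8.5], [[0, 0, 2], [0, 0, -0.07], 8.5], [[0, 0, 0], [0, 0, 0], 8.5], [[0, 0, 0], [0, 0, 0], 8.5]]'

```text
clock: 5.3
position: [0.6597, -0.2088, 0.2652]
tool_rot: [3.142, -0.0, 0.836]
force: [-0.5, 0.1, 0.6]
grip_width: 0.0849
finger_force: 0.0
```

Run:
```python
from h import *
s=bot.observe(); print(s["position"],s["tool_rot"],s["clock"],s["qpos"])
go(.659,-.210,.176,.838)
f=bot.grab_frame("side"); im=cv2.cvtColor(np.ascontiguousarray(f["frame"]),cv2.COLOR_RGB2BGR)
cv2.imwrite("pics/s1.png",cv2.resize(im[60:220,180:400],None,fx=3,fy=3,interpolation=cv2.INTER_CUBIC))
```

```text
[ 0.65973136 -0.20881188  0.26522346] [ 3.14159214e+00 -1.50467694e-04  8.36286509e-01] 5.3 [ 0.35257598  0.78627927 -0.2163561   1.50030017  0.19883191  0.87653068
 -0.66418724]
shift cm (at yaw0) [-0.14  0.03  8.92] len 8.9 rz -0.002
```

View pics/s1.png

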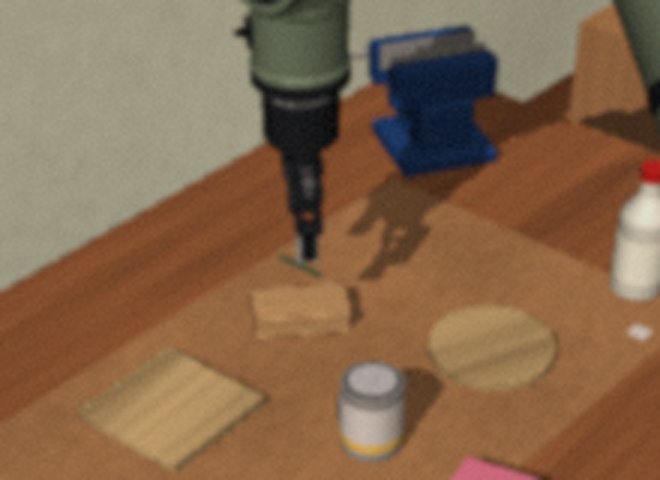

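The gripper tips at about (305,250) are over the block at (303,305), with the jaws across its width. I'll descend, grip and lift.

arm_command --deltas '[[[-0.1, 0, 2], [0, 0, 0], 8.5], [[0, 0, 2], [0, 0, 0], 8.5], [[0, 0, 2], [0, 0, 0], 8.5], [[0, 0, 2], [0, 0, 0], 8.5], [[0, 0, 0.9], [0, 0, 0], 8.5], [[0, 0, 0], [0, 0, 0], 8.5], [[0, 0, 0], [0, 0, 0], 4.5], [[0, 0, 0], [0, 0, 0], 4.5], [[0, 0, 0], [0, 0, 0], 4.5], [[0, 0, 0], [0, 0, 0], 4.5], [[0, 0, 0], [0, 0, 0], 4.5], [[0, 0, 0], [0, 0, 0], 4.5], [[0, 0, 0], [0, 0, 0], 4.5], [[0, 0, 0], [0, 0, 0], 4.5]]'

```text
clock: 6.75
position: [0.6593, -0.2096, 0.1773]
tool_rot: [3.14, -0.001, 0.838]
force: [-1.4, -0.1, 6.8]
grip_width: 0.055
finger_force: 42.1
```

arm_command --deltas '[[[0, 0, -1], [0, 0, 0], 4.5], [[0, 0, -2], [0, 0, 0], 4.5], [[0, 0, -2], [0, 0, 0], 4.5], [[0, 0, -2], [0, 0, 0], 4.5], [[0, 0, -1], [0, 0, 0], 4.5], [[0, 0, 0], [0, 0, 0], 4.5]]'

```text
clock: 7.35
position: [0.6593, -0.2096, 0.2577]
tool_rot: [3.139, -0.001, 0.839]
force: [0.5, -0.1, -1.6]
grip_width: 0.0551
finger_force: 43.2
```

Run:
```python
from h import *
go(.6526,-.0146,.256,.838)
```

```text
shift cm (at yaw0) [ 14.05 -13.53   0.17] len 19.5 rz 0.001
```

arm_command --deltas '[[[2, -1.93, 0], [0, 0, 0], 4.5], [[2, -1.93, 0], [0, 0, 0], 4.5], [[2, -1.93, 0], [0, 0, 0], 4.5], [[2, -1.93, 0], [0, 0, 0], 4.5], [[2, -1.93, 0], [0, 0, 0], 4.5], [[2, -1.93, 0], [0, 0, 0], 4.5], [[2, -1.93, 0], [0, 0, 0], 4.5], [[0, 0, 0], [0, 0, 0], 4.5], [[0, 0, 2], [0, 0, 0], 4.5], [[0, 0, 2], [0, 0, 0], 4.5], [[0, 0, 1.5], [0, 0, 0], 4.5], [[0, 0, 1], [0, 0, 0], 4.5], [[0, 0, 0], [0, 0, 0], 4.5], [[0, 0, 0], [0, 0, 0], 4.5]]'

```text
clock: 8.75
position: [0.652, -0.0151, 0.1904]
tool_rot: [-3.141, 0.0, 0.839]
force: [0.3, 0.1, -0.2]
grip_width: 0.0553
finger_force: 44.4
```

Run:
```python
from h import *
go(.6526,-.0146,.190,.838)
```

```text
shift cm (at yaw0) [0.08 0.01 0.04] len 0.1 rz 0.001
```

arm_command --deltas '[[[0, 0, 0.1], [0, 0, 0], 4.5], [[0, 0, 0], [0, 0, 0], 8.5], [[0, 0, 0], [0, 0, 0], 8.5], [[0, 0, 0], [0, 0, 0], 8.5], [[0, 0, 0], [0, 0, 0], 8.5], [[0, 0, 0], [0, 0, 0], 8.5], [[0, 0, -1], [0, 0, 0], 8.5], [[0, 0, -2], [0, 0, 0], 8.5], [[0, 0, -2], [0, 0, 0], 8.5], [[0, 0, -2], [0, 0, 0], 8.5], [[0, 0, -2], [0, 0, 0], 8.5], [[0, 0, 0], [0, 0, 0], 8.5]]'

```text
clock: 9.95
position: [0.6527, -0.015, 0.2832]
tool_rot: [3.138, -0.003, 0.839]
force: [-0.3, -0.9, 0.5]
grip_width: 0.085
finger_force: 0.0
```

Run:
```python
from h import *
go(.6353,.1946,.282,.838)
```

```text
shift cm (at yaw0) [ 14.42 -15.31   0.12] len 21.0 rz 0.001
```

arm_command --deltas '[[[2.06, -2.19, 0], [0, 0, 0], 8.5], [[2.06, -2.19, 0], [0, 0, 0], 8.5], [[2.06, -2.19, 0], [0, 0, 0], 8.5], [[2.06, -2.19, 0], [0, 0, 0], 8.5], [[2.06, -2.19, 0], [0, 0, 0], 8.5], [[2.06, -2.19, 0], [0, 0, 0], 8.5], [[2.06, -2.19, 0], [0, 0, 0], 8.5], [[0, 0, 1.5], [0, 0, 0], 8.5], [[0, 0, 2], [0, 0, 0], 8.5], [[0, 0, 0], [0, 0, 0], 8.5]]'

```text
clock: 10.95
position: [0.6335, 0.1942, 0.2422]
tool_rot: [-3.14, 0.004, 0.839]
force: [-0.3, -0.1, -0.2]
grip_width: 0.0848
finger_force: 0.0
```

Run:
```python
from h import *
go(.6353,.1946,.178,.838)
f=bot.grab_frame("side"); im=cv2.cvtColor(np.ascontiguousarray(f["frame"]),cv2.COLOR_RGB2BGR)
cv2.imwrite("pics/s2.png",cv2.resize(im[120:280,120:340],None,fx=3,fy=3,interpolation=cv2.INTER_CUBIC))
```

```text
shift cm (at yaw0) [0.15 0.11 6.42] len 6.4 rz 0.001
```

View pics/s2.png

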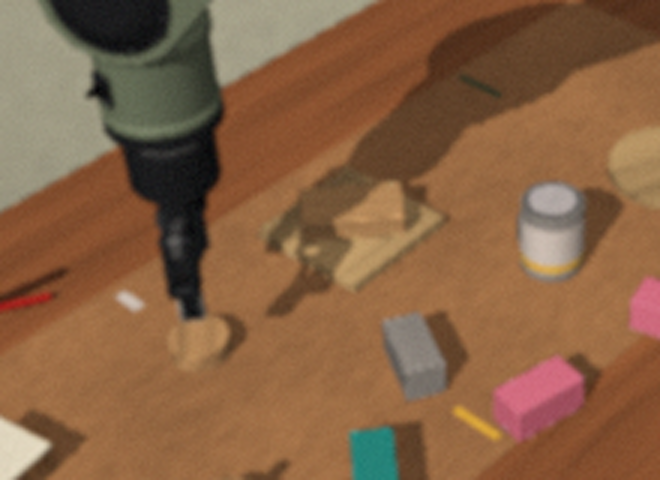

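The block lies on the board at about (375,215), and the fingers at (190,310) are over the disc at (200,340). I'll descend and grip.

arm_command --deltas '[[[0.1, 0.1, 2], [0, 0, 0], 8.5], [[0, 0, 2], [0, 0, 0], 8.5], [[0, 0, 1.5], [0, 0, 0], 8.5], [[0, 0, 0.9], [0, 0, 0], 8.5], [[0, 0, 0], [0, 0, 0], 8.5], [[0, 0, 0], [0, 0, 0], 4.5], [[0, 0, 0], [0, 0, 0], 4.5], [[0, 0, 0], [0, 0, 0], 4.5], [[0, 0, 0], [0, 0, 0], 4.5], [[0, 0, 0], [0, 0, 0], 4.5], [[0, 0, 0], [0, 0, 0], 4.5], [[0, 0, 0], [0, 0, 0], 4.5], [[0, 0, 0], [0, 0, 0], 4.5], [[0, 0, -1], [0, 0, 0], 4.5], [[0, 0, -2], [0, 0, 0], 4.5], [[0, 0, -2], [0, 0, 0], 4.5], [[0, 0, -2], [0, 0, 0], 4.5], [[0, 0, -2], [0, 0, 0], 4.5], [[0, 0, 0], [0, 0, 0], 4.5]]'

```text
clock: 12.9
position: [0.6365, 0.195, 0.2745]
tool_rot: [3.139, -0.004, 0.839]
force: [0.4, 0.8, 0.4]
grip_width: 0.0541
finger_force: 42.2
```

Run:
```python
from h import *
# where does the block really stand on the board now? view clear of the arm
f=bot.grab_frame("top"); im=cv2.cvtColor(np.ascontiguousarray(f["frame"]),cv2.COLOR_RGB2BGR)
cv2.imwrite("pics/s3.png",cv2.resize(im[112:192,249:329],(480,480),interpolation=cv2.INTER_CUBIC))
go(.6526,-.0146,.27,.838)
```

```text
shift cm (at yaw0) [-14.48  15.23   0.28] len 21.0 rz 0.001
```

View pics/s3.png

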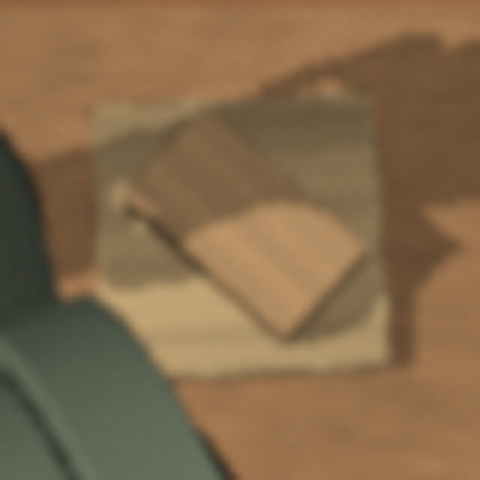

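The block lies flat within the board, with top-face corners at about (210,110), (368,245), (287,338) and (130,188).

Run:
```python
from h import *
f=bot.grab_frame("top"); b=onz(f,249+249/6,112+220/6,.037); print("block",b, "disc seen?")
go(*b,.27,.838)
```

```text
block [ 0.65292037 -0.01691015] disc seen?
shift cm (at yaw0) [-14.6   15.42   0.16] len 21.2 rz 0.001
```

arm_command --deltas '[[[-2.08, 2.19, 0], [0, 0, 0], 4.5], [[-2.08, 2.19, 0], [0, 0, 0], 4.5], [[-2.08, 2.19, 0], [0, 0, 0], 4.5], [[-2.08, 2.19, 0], [0, 0, 0], 4.5], [[-2.08, 2.19, 0], [0, 0, 0], 4.5], [[-2.08, 2.19, 0], [0, 0, 0], 4.5], [[-2.08, 2.19, 0], [0, 0, 0], 4.5], [[0, 0, 0], [0, 0, 0], 4.5], [[0, 0, 1.5], [0, 0, 0], 4.5], [[0, 0, 1.5], [0, 0, 0], 4.5], [[0, 0, 1], [0, 0, 0], 4.5], [[0, 0, 0], [0, 0, 0], 4.5], [[0, 0, 0], [0, 0, 0], 4.5], [[0, 0, 0], [0, 0, 0], 4.5]]'

```text
clock: 14.4
position: [0.6526, -0.0157, 0.2311]
tool_rot: [3.141, -0.0, 0.839]
force: [-0.3, 0.1, 0.1]
grip_width: 0.054
finger_force: 42.2
```

Run:
```python
from h import *
go(.653,-.016,.2215,.838)
f=bot.grab_frame("side"); im=cv2.cvtColor(np.ascontiguousarray(f["frame"]),cv2.COLOR_RGB2BGR)
cv2.imwrite("pics/s4.png",cv2.resize(im[150:230,190:290],None,fx=6,fy=6,interpolation=cv2.INTER_CUBIC))
```

```text
shift cm (at yaw0) [0.   0.05 0.96] len 1.0 rz 0.001
```

View pics/s4.png

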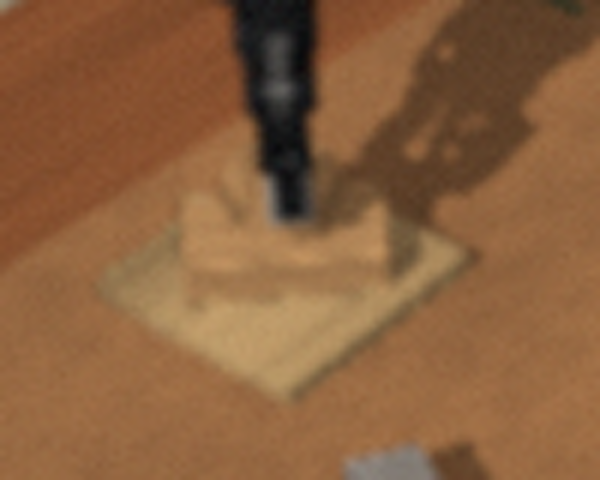

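The disc is held (54 mm opening), with the finger at (290,200) over the block. I'll lower gently and watch the force.

arm_command --deltas '[[[0, 0, 0.4], [0, 0, 0], 4.5], [[0, 0, 0.3], [0, 0, 0], 4.5], [[0, 0, 0], [0, 0, 0], 4.5], [[0, 0, 0], [0, 0, 0], 4.5]]'

```text
clock: 14.85
position: [0.6524, -0.016, 0.2236]
tool_rot: [-3.141, 0.0, 0.839]
force: [0.5, -0.1, -0.2]
grip_width: 0.0537
finger_force: 42.2
```

arm_command --deltas '[[[0, 0, 0.2], [0, 0, 0], 4.5], [[0, 0, 0], [0, 0, 0], 4.5], [[0, 0, 0], [0, 0, 0], 4.5]]'

```text
clock: 15.15
position: [0.6524, -0.016, 0.2217]
tool_rot: [-3.142, -0.0, 0.839]
force: [-0.3, -0.4, 0.1]
grip_width: 0.0539
finger_force: 42.2
```

arm_command --deltas '[[[0, 0, 0.2], [0, 0, 0], 4.5], [[0, 0, 0], [0, 0, 0], 4.5], [[0, 0, 0], [0, 0, 0], 4.5]]'

```text
clock: 15.45
position: [0.6524, -0.0159, 0.2196]
tool_rot: [-3.141, 0.0, 0.839]
force: [0.3, -0.2, -0.9]
grip_width: 0.0539
finger_force: 42.2
```

arm_command --deltas '[[[0, 0, 0.2], [0, 0, 0], 4.5], [[0, 0, 0], [0, 0, 0], 4.5], [[0, 0, 0], [0, 0, 0], 4.5]]'

```text
clock: 15.75
position: [0.6525, -0.016, 0.219]
tool_rot: [3.141, -0.0, 0.839]
force: [-8.0, -0.0, 21.1]
grip_width: 0.0543
finger_force: 44.4
```

arm_command --deltas '[[[0, 0, 0.15], [0, 0, 0], 4.5], [[0, 0, 0], [0, 0, 0], 4.5], [[0, 0, 0], [0, 0, 0], 4.5]]'

```text
clock: 16.05
position: [0.6525, -0.0159, 0.2189]
tool_rot: [3.141, -0.0, 0.839]
force: [-15.8, -0.1, 41.8]
grip_width: 0.0539
finger_force: 46.5
```

arm_command --deltas '[[[0, 0, -0.3], [0, 0, 0], 4.5], [[0, 0, 0], [0, 0, 0], 4.5], [[0, 0, 0], [0, 0, 0], 8.5], [[0, 0, 0], [0, 0, 0], 8.5], [[0, 0, 0], [0, 0, 0], 8.5], [[0, 0, 0], [0, 0, 0], 8.5], [[0, 0, 0], [0, 0, 0], 8.5], [[0, 0, -1], [0, 0, 0], 8.5], [[0, 0, -2], [0, 0, 0], 8.5], [[0, 0, -2], [0, 0, 0], 8.5], [[0, 0, -2], [0, 0, 0], 8.5], [[0, 0, -2], [0, 0, 0], 8.5], [[0, 0, 0], [0, 0, 0], 8.5]]'

```text
clock: 17.35
position: [0.6531, -0.016, 0.3127]
tool_rot: [3.138, -0.003, 0.839]
force: [-0.1, -0.2, 0.8]
grip_width: 0.085
finger_force: 0.0
```

Run:
```python
from h import *
go(.4785,-.1085,.308,.838)
```

```text
shift cm (at yaw0) [-18.56  -6.8    0.47] len 19.8 rz 0.001
```

arm_command --deltas '[[[-2.65, -0.97, 0], [0, 0, 0], 8.5], [[-2.65, -0.97, 0], [0, 0, 0], 8.5], [[-2.65, -0.97, 0], [0, 0, 0], 8.5], [[-2.65, -0.97, 0], [0, 0, 0], 8.5], [[-2.65, -0.97, 0], [0, 0, 0], 8.5], [[-2.65, -0.97, 0], [0, 0, 0], 8.5], [[-2.65, -0.97, 0], [0, 0, 0], 8.5], [[0, 0, 2], [0, 0, 0], 8.5], [[0, 0, 2], [0, 0, 0], 8.5], [[0, 0, 0], [0, 0, 0], 8.5], [[0, 0, 0], [0, 0, 0], 8.5]]'

```text
clock: 18.45
position: [0.4781, -0.1084, 0.2696]
tool_rot: [-3.141, 0.0, 0.839]
force: [0.8, -0.9, 0.0]
grip_width: 0.085
finger_force: 0.0
```

Run:
```python
from h import *
go(.4785,-.1085,.196,.838)
f=bot.grab_frame("side"); im=cv2.cvtColor(np.ascontiguousarray(f["frame"]),cv2.COLOR_RGB2BGR)
A=cv2.resize(im[130:230,200:350],None,fx=5,fy=5,interpolation=cv2.INTER_CUBIC)
cv2.imwrite("pics/s5.png",A)
```

```text
shift cm (at yaw0) [0.02 0.04 7.36] len 7.4 rz 0.001
```

View pics/s5.png

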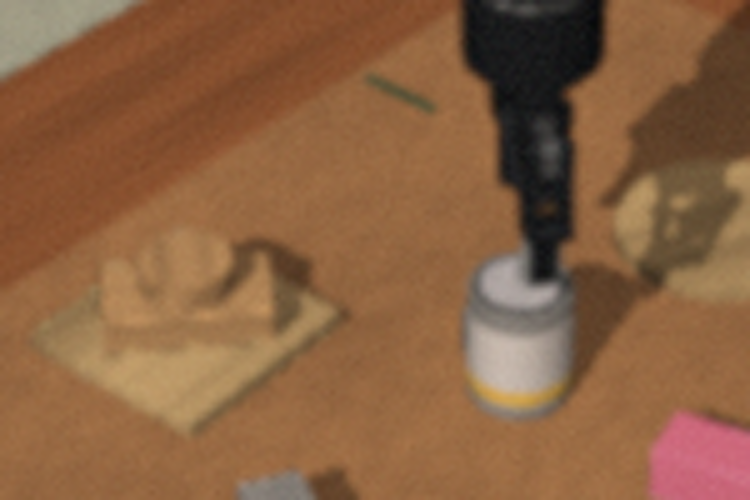

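The disc at about (185,265) may be tilted on the block at (190,300). I'll take one closer look in both views before gripping the tin.

Run:
```python
from h import *
f=bot.grab_frame("side"); g=bot.grab_frame("top")
c=lambda f:cv2.cvtColor(np.ascontiguousarray(f["frame"]),cv2.COLOR_RGB2BGR)
a=cv2.resize(c(f)[168:218,206:256+16],(528,400),interpolation=cv2.INTER_CUBIC)[:, :400]
b=cv2.resize(c(g)[125:175,265:315],(400,400),interpolation=cv2.INTER_CUBIC)
m=np.hstack([a,b]); m=np.clip(m.astype(float)*1.5,0,255).astype(np.uint8); cv2.imwrite("pics/s6.png",m)
```

```text
(no output)
```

View pics/s6.png

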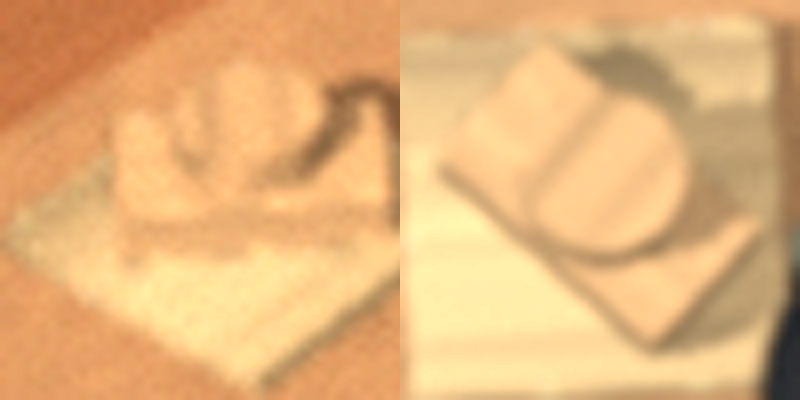

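In the top view the disc is round and flat, centred at crop (615,172), with the block centred at (598,194). The side view shows the disc's top ellipse at (250,110). I'll compute its position and then grip the tin.

Run:
```python
from h import *
g=bot.grab_frame("top")
print("disc",onz(g,265+215/8,125+172/8,.057),"block",onz(g,265+198.5/8,125+194/8,.037))
```

```text
disc [ 0.65294037 -0.02019522] block [ 0.65129519 -0.01504545]
```

arm_command --deltas '[[[0, 0, 2], [0, 0, 0], 8.5], [[0, 0, 2], [0, 0, 0], 8.5], [[0, 0, 2], [0, 0, 0], 8.5], [[0, 0, 1.3], [0, 0, 0], 8.5], [[0, 0, 0], [0, 0, 0], 8.5], [[0, 0, 0], [0, 0, 0], 5], [[0, 0, 0], [0, 0, 0], 5], [[0, 0, 0], [0, 0, 0], 5], [[0, 0, 0], [0, 0, 0], 5], [[0, 0, 0], [0, 0, 0], 5], [[0, 0, 0], [0, 0, 0], 5], [[0, 0, 0], [0, 0, 0], 5]]' --newtons 50

```text
clock: 19.85
position: [0.478, -0.1084, 0.1973]
tool_rot: [3.141, -0.001, 0.839]
force: [-4.2, 3.1, 8.2]
grip_width: 0.0593
finger_force: 52.2
```

arm_command --deltas '[[[0, 0, -0.5], [0, 0, 0], 5], [[0, 0, -1.5], [0, 0, 0], 5], [[0, 0, -2], [0, 0, 0], 5], [[0, 0, -2], [0, 0, 0], 5], [[0, 0, -2], [0, 0, 0], 5], [[0, 0, -1.5], [0, 0, 0], 5], [[0, 0, -0.5], [0, 0, 0], 5], [[0, 0, 0], [0, 0, 0], 5], [[0, 0, 0], [0, 0, 0], 5]]'

```text
clock: 20.75
position: [0.4778, -0.1086, 0.2958]
tool_rot: [-3.141, 0.0, 0.839]
force: [-0.1, -0.2, -5.2]
grip_width: 0.059
finger_force: 55.4
```

Run:
```python
from h import *
go(.653,-.018,.297,.838)
```

```text
shift cm (at yaw0) [18.45  6.98 -0.12] len 19.7 rz 0.001
```

arm_command --deltas '[[[1, 0.38, 0], [0, 0, 0], 5], [[2, 0.76, 0], [0, 0, 0], 5], [[2, 0.76, 0], [0, 0, 0], 5], [[2, 0.76, 0], [0, 0, 0], 5], [[2, 0.76, 0], [0, 0, 0], 5], [[2, 0.76, 0], [0, 0, 0], 5], [[2, 0.76, 0], [0, 0, 0], 5], [[2, 0.76, 0], [0, 0, 0], 5], [[2, 0.76, 0], [0, 0, 0], 5], [[1.4, 0.52, 0], [0, 0, 0], 5], [[0, 0, 0], [0, 0, 0], 5], [[0, 0, 1], [0, 0, 0], 5], [[0, 0, 1], [0, 0, 0], 5], [[0, 0, 1], [0, 0, 0], 5], [[0, 0, 0.5], [0, 0, 0], 5], [[0, 0, 0], [0, 0, 0], 5], [[0, 0, 0], [0, 0, 0], 5]]'

```text
clock: 22.45
position: [0.6529, -0.0184, 0.2613]
tool_rot: [3.142, -0.0, 0.839]
force: [0.2, 0.4, -5.0]
grip_width: 0.0588
finger_force: 55.6
```

arm_command --deltas '[[[0, 0, 0.3], [0, 0, 0], 5], [[0, 0, 0], [0, 0, 0], 5], [[0, 0, 0], [0, 0, 0], 5]]'

```text
clock: 22.75
position: [0.6529, -0.0184, 0.2583]
tool_rot: [3.141, -0.0, 0.839]
force: [0.8, -0.4, -4.7]
grip_width: 0.0591
finger_force: 55.6
```

arm_command --deltas '[[[0, 0, 0.2], [0, 0, 0], 5], [[0, 0, 0], [0, 0, 0], 5], [[0, 0, 0], [0, 0, 0], 5]]'

```text
clock: 23.05
position: [0.6528, -0.0183, 0.2562]
tool_rot: [-3.142, 0.0, 0.839]
force: [-0.1, 0.1, -5.5]
grip_width: 0.059
finger_force: 55.6
```

arm_command --deltas '[[[0, 0, 0.15], [0, 0, 0], 5], [[0, 0, 0], [0, 0, 0], 5], [[0, 0, 0], [0, 0, 0], 5]]'

```text
clock: 23.35
position: [0.6529, -0.0183, 0.2546]
tool_rot: [-3.141, 0.0, 0.839]
force: [0.0, 0.3, -5.9]
grip_width: 0.0586
finger_force: 55.6
```

arm_command --deltas '[[[0, 0, 0.1], [0, 0, 0], 5], [[0, 0, 0], [0, 0, 0], 5], [[0, 0, 0], [0, 0, 0], 5]]'

```text
clock: 23.65
position: [0.6529, -0.0183, 0.2543]
tool_rot: [3.141, -0.0, 0.839]
force: [-4.5, 0.3, 4.9]
grip_width: 0.0589
finger_force: 56.6
```

arm_command --deltas '[[[0, 0, -0.05], [0, 0, 0], 5], [[0, 0, 0], [0, 0, 0], 8.5], [[0, 0, 0], [0, 0, 0], 8.5], [[0, 0, 0], [0, 0, 0], 8.5], [[0, 0, 0], [0, 0, 0], 8.5], [[0, 0, 0], [0, 0, 0], 8.5], [[0, 0, -1], [0, 0, 0], 8.5], [[0, 0, -2], [0, 0, 0], 8.5], [[0, 0, -2], [0, 0, 0], 8.5], [[0, 0, -2], [0, 0, 0], 8.5], [[0, 0, -2], [0, 0, 0], 8.5], [[0, 0, -1.5], [0, 0, 0], 8.5], [[0, 0, 0], [0, 0, 0], 8.5], [[0, 0, 0], [0, 0, 0], 8.5]]'

```text
clock: 25.05
position: [0.6528, -0.0184, 0.3592]
tool_rot: [3.142, -0.0, 0.839]
force: [-0.8, -0.7, -0.7]
grip_width: 0.085
finger_force: 0.0
```

Run:
```python
from h import *
go(.4634,.3046,.36,.838)
```

```text
shift cm (at yaw0) [ 11.37 -35.67  -0.08] len 37.4 rz 0.001
```

arm_command --deltas '[[[0.95, -2.97, 0], [0, 0, 0], 8.5], [[0.95, -2.97, 0], [0, 0, 0], 8.5], [[0.95, -2.97, 0], [0, 0, 0], 8.5], [[0.95, -2.97, 0], [0, 0, 0], 8.5], [[0.95, -2.97, 0], [0, 0, 0], 8.5], [[0.95, -2.97, 0], [0, 0, 0], 8.5], [[0.95, -2.97, 0], [0, 0, 0], 8.5], [[0.95, -2.97, 0], [0, 0, 0], 8.5], [[0.95, -2.97, 0], [0, 0, 0], 8.5], [[0.95, -2.97, 0], [0, 0, 0], 8.5], [[0.95, -2.97, 0], [0, 0, 0], 8.5], [[0.95, -2.97, 0], [0, 0, 0], 8.5], [[0, 0, 3], [0, 0, 0], 8.5], [[0, 0, 3], [0, 0, 0], 8.5], [[0, 0, 3], [0, 0, 0], 8.5], [[0, 0, 2], [0, 0, 0], 8.5], [[0, 0, 0], [0, 0, 0], 8.5], [[0, 0, 0], [0, 0, 0], 8.5], [[0, 0, 0], [0, 0, 0], 8.5]]'

```text
clock: 26.95
position: [0.4642, 0.3048, 0.2502]
tool_rot: [3.141, -0.001, 0.839]
force: [-0.1, 0.1, 0.6]
grip_width: 0.0849
finger_force: 0.0
```

Run:
```python
from h import *
go(.4634,.3046,.1785,.838)
f=bot.grab_frame("side"); g=bot.grab_frame("top")
c=lambda f:cv2.cvtColor(np.ascontiguousarray(f["frame"]),cv2.COLOR_RGB2BGR)
a=cv2.resize(c(f)[220:320,150:250],(390,390),interpolation=cv2.INTER_CUBIC)
b=cv2.resize(c(f)[130:230,190:290],(390,390),interpolation=cv2.INTER_CUBIC)
cv2.imwrite("pics/s7.png",np.hstack([a,b]))
```

```text
shift cm (at yaw0) [-0.07 -0.05  7.17] len 7.2 rz 0.001
```

View pics/s7.png

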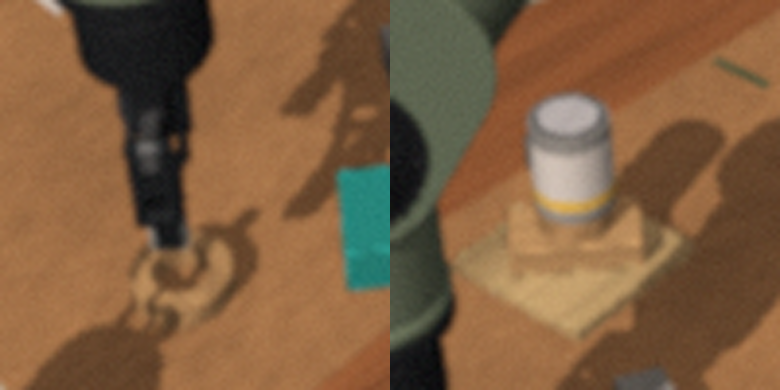

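The tin stands upright on its stack at (570,160). The fingers at (170,245) are above the ring at (185,280). I'll descend and grip.

arm_command --deltas '[[[0, 0, 2], [0, 0, 0], 8.5], [[0, 0, 2], [0, 0, 0], 8.5], [[0, 0, 1.5], [0, 0, 0], 8.5], [[0, 0, 1], [0, 0, 0], 8.5], [[0, 0, 0.6], [0, 0, 0], 8.5], [[0, 0, 0], [0, 0, 0], 8.5], [[0, 0, 0], [0, 0, 0], 5], [[0, 0, 0], [0, 0, 0], 5], [[0, 0, 0], [0, 0, 0], 5], [[0, 0, 0], [0, 0, 0], 5], [[0, 0, 0], [0, 0, 0], 5], [[0, 0, 0], [0, 0, 0], 5], [[0, 0, 0], [0, 0, 0], 5]]' --newtons 40

```text
clock: 28.35
position: [0.4641, 0.3048, 0.1795]
tool_rot: [3.141, -0.001, 0.839]
force: [-4.0, -2.7, 15.0]
grip_width: 0.0623
finger_force: 39.8
```

arm_command --deltas '[[[0, 0, -1], [0, 0, 0], 5], [[0, 0, -2], [0, 0, 0], 5], [[0, 0, -3], [0, 0, 0], 5], [[0, 0, -3], [0, 0, 0], 5], [[0, 0, -3], [0, 0, 0], 5], [[0, 0, -3], [0, 0, 0], 5], [[0, 0, 0], [0, 0, 0], 5], [[0, 0, 0], [0, 0, 0], 5]]'

```text
clock: 29.15
position: [0.464, 0.3045, 0.3292]
tool_rot: [3.141, -0.002, 0.839]
force: [0.2, -0.1, -0.8]
grip_width: 0.0623
finger_force: 43.8
```

Run:
```python
from h import *
go(.4757,-.2965,.33,.838)
```

```text
shift cm (at yaw0) [-43.91  41.05  -0.08] len 60.1 rz 0.001
```

arm_command --deltas '[[[-2.2, 2.05, 0], [0, 0, 0], 5], [[-2.2, 2.05, 0], [0, 0, 0], 5], [[-2.2, 2.05, 0], [0, 0, 0], 5], [[-2.2, 2.05, 0], [0, 0, 0], 5], [[-2.2, 2.05, 0], [0, 0, 0], 5], [[-2.2, 2.05, 0], [0, 0, 0], 5], [[-2.2, 2.05, 0], [0, 0, 0], 5], [[-2.2, 2.05, 0], [0, 0, 0], 5], [[-2.2, 2.05, 0], [0, 0, 0], 5], [[-2.2, 2.05, 0], [0, 0, 0], 5], [[-2.2, 2.05, 0], [0, 0, 0], 5], [[-2.2, 2.05, 0], [0, 0, 0], 5], [[-2.2, 2.05, 0], [0, 0, 0], 5], [[-2.2, 2.05, 0], [0, 0, 0], 5], [[-2.2, 2.05, 0], [0, 0, 0], 5], [[-2.2, 2.05, 0], [0, 0, 0], 5], [[-2.2, 2.05, 0], [0, 0, 0], 5], [[-2.2, 2.05, 0], [0, 0, 0], 5], [[-2.2, 2.05, 0], [0, 0, 0], 5], [[-2.1, 2.1, 0], [0, 0, 0], 5]]'

```text
clock: 31.15
position: [0.4754, -0.2974, 0.3273]
tool_rot: [-3.14, 0.0, 0.839]
force: [0.6, 0.3, 0.0]
grip_width: 0.062
finger_force: 43.8
```

arm_command --deltas '[[[0, 0, 1], [0, 0, 0], 5], [[0, 0, 2], [0, 0, 0], 5], [[0, 0, 3], [0, 0, 0], 5], [[0, 0, 3], [0, 0, 0], 5], [[0, 0, 2], [0, 0, 0], 5], [[0, 0, 2], [0, 0, 0], 5], [[0, 0, 0.4], [0, 0, 0], 5], [[0, 0, 0], [0, 0, 0], 5], [[0, 0, 0], [0, 0, 0], 5], [[0, 0, 0], [0, 0, 0], 5]]'

```text
clock: 32.15
position: [0.4761, -0.2963, 0.1948]
tool_rot: [3.141, -0.0, 0.839]
force: [-0.5, -0.2, 0.5]
grip_width: 0.062
finger_force: 43.9
```

Run:
```python
from h import *
go(.4757,-.2965,.1917,.838)
```

```text
shift cm (at yaw0) [-0.04 -0.01  0.31] len 0.3 rz 0.001
```

arm_command --deltas '[[[0, 0, 0.2], [0, 0, 0], 5], [[0, 0, 0.1], [0, 0, 0], 5], [[0, 0, 0], [0, 0, 0], 5], [[0, 0, 0], [0, 0, 0], 8.5], [[0, 0, 0], [0, 0, 0], 8.5], [[0, 0, 0], [0, 0, 0], 8.5], [[0, 0, 0], [0, 0, 0], 8.5], [[0, 0, 0], [0, 0, 0], 8.5], [[0, 0, -1], [0, 0, 0], 8.5], [[0, 0, -2], [0, 0, 0], 8.5], [[0, 0, -3], [0, 0, 0], 8.5], [[0, 0, -3], [0, 0, 0], 8.5], [[0, 0, -3], [0, 0, 0], 8.5], [[0, 0, -1], [0, 0, 0], 8.5], [[0, 0, 0], [0, 0, 0], 8.5], [[0, 0, 0], [0, 0, 0], 8.5]]'

```text
clock: 33.75
position: [0.4756, -0.2961, 0.3207]
tool_rot: [-3.141, 0.0, 0.839]
force: [-0.2, 0.1, -1.0]
grip_width: 0.0849
finger_force: 0.0
```

Run:
```python
from h import *
go(.4713,.0854,.32,2.674)
```

```text
shift cm (at yaw0) [ 28.09 -25.82   0.07] len 38.2 rz -1.835
```

arm_command --deltas '[[[2.16, -1.985, 0], [0, 0, 0], 8.5], [[2.16, -1.985, 0], [0, 0, 0], 8.5], [[2.16, -1.985, 0], [0, 0, 0], 8.5], [[2.16, -1.985, 0], [0, 0, 0], 8.5], [[2.16, -1.985, 0], [0, 0, 0], 8.5], [[2.16, -1.985, 0], [0, 0, 0], 8.5], [[2.16, -1.985, 0], [0, 0, 0], 8.5], [[2.16, -1.985, 0], [0, 0, 0], 8.5], [[2.16, -1.985, 0], [0, 0, 0], 8.5], [[2.16, -1.985, 0], [0, 0, 0], 8.5], [[2.16, -1.985, 0], [0, 0, 0], 8.5], [[2.16, -1.985, 0], [0, 0, 0], 8.5], [[2.16, -1.985, 0], [0, 0, 0], 8.5]]'

```text
clock: 35.05
position: [0.4711, 0.0862, 0.32]
tool_rot: [-3.14, 0.002, 0.839]
force: [0.0, 0.3, 0.5]
grip_width: 0.085
finger_force: 0.0
```

arm_command --deltas '[[[0, 0, 0], [0, 0, -0.131], 8.5], [[0, 0, 0], [0, 0, -0.131], 8.5], [[0, 0, 0], [0, 0, -0.131], 8.5], [[0, 0, 0], [0, 0, -0.131], 8.5], [[0, 0, 0], [0, 0, -0.131], 8.5], [[0, 0, 0], [0, 0, -0.131], 8.5], [[0, 0, 0], [0, 0, -0.131], 8.5], [[0, 0, 0], [0, 0, -0.131], 8.5], [[0, 0, 0], [0, 0, -0.131], 8.5], [[0, 0, 0], [0, 0, -0.131], 8.5], [[0, 0, 0], [0, 0, -0.131], 8.5], [[0, 0, 0], [0, 0, -0.131], 8.5], [[0, 0, 0], [0, 0, -0.131], 8.5], [[0, 0, 0], [0, 0, -0.132], 8.5], [[0, 0, 0], [0, 0, 0], 8.5], [[0, 0, 0], [0, 0, 0], 8.5]]'

```text
clock: 36.65
position: [0.4714, 0.0849, 0.3204]
tool_rot: [-3.141, -0.002, 2.67]
force: [0.0, -0.2, -0.7]
grip_width: 0.085
finger_force: 0.0
```

Run:
```python
from h import *
go(.4713,.0854,.184,2.674)
g=bot.grab_frame("top"); f=bot.grab_frame("side")
c=lambda f:cv2.cvtColor(np.ascontiguousarray(f["frame"]),cv2.COLOR_RGB2BGR)
a=cv2.resize(c(g)[175:255,355:435],(390,390),interpolation=cv2.INTER_CUBIC)
b=cv2.resize(c(f)[160:260,210:310],(390,390),interpolation=cv2.INTER_CUBIC)
cv2.imwrite("pics/s8.png",np.hstack([a,b]))
```

```text
shift cm (at yaw0) [ 0.03  0.04 13.64] len 13.6 rz -0.004
```

View pics/s8.png

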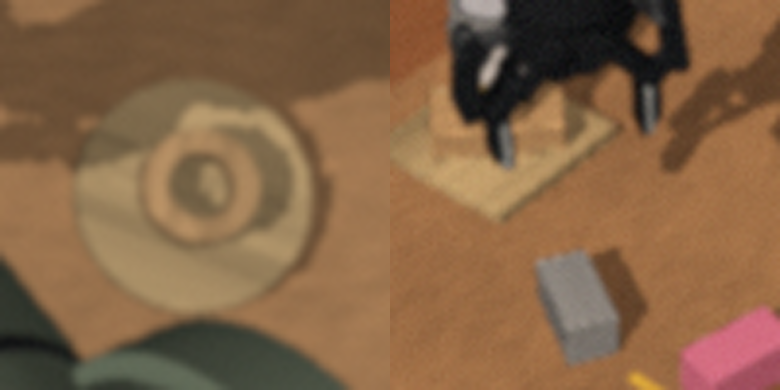

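The ring lies flat on the round board, centred at crop (202,182) with the board at (195,197). The grey bar at (580,305) is between the open fingers at (505,150) and (648,120). I'll grip it.

arm_command --deltas '[[[0, 0, 2], [0, 0, 0], 8.5], [[0, 0, 3], [0, 0, 0], 8.5], [[0, 0, 3], [0, 0, 0], 8.5], [[0, 0, 3], [0, 0, 0], 8.5], [[0, 0, 2], [0, 0, 0], 8.5], [[0, 0, 1], [0, 0, 0], 8.5], [[0, 0, 0], [0, 0, 0], 8.5], [[0, 0, 0], [0, 0, 0], 2.5], [[0, 0, 0], [0, 0, 0], 2.5], [[0, 0, 0], [0, 0, 0], 2.5], [[0, 0, 0], [0, 0, 0], 2.5], [[0, 0, 0], [0, 0, 0], 2.5], [[0, 0, 0], [0, 0, 0], 2.5], [[0, 0, 0], [0, 0, 0], 2.5], [[0, 0, 0], [0, 0, 0], 2.5], [[0, 0, 0], [0, 0, 0], 2.5], [[0, 0, 0], [0, 0, 0], 2.5]]' --newtons 80

```text
clock: 38.45
position: [0.4723, 0.0858, 0.1825]
tool_rot: [3.139, 0.002, 2.674]
force: [-0.2, 3.4, 16.0]
grip_width: 0.0344
finger_force: 79.6
```

arm_command --deltas '[[[0, 0, -1], [0, 0, 0], 2.5], [[0, 0, -2], [0, 0, 0], 2.5], [[0, 0, -3], [0, 0, 0], 2.5], [[0, 0, -3], [0, 0, 0], 2.5], [[0, 0, -3], [0, 0, 0], 2.5], [[0, 0, -1], [0, 0, 0], 2.5], [[0, 0, 0], [0, 0, 0], 2.5], [[0, 0, 0], [0, 0, 0], 2.5]]'

```text
clock: 39.25
position: [0.4713, 0.0847, 0.3103]
tool_rot: [-3.141, -0.001, 2.673]
force: [0.3, 0.5, -7.1]
grip_width: 0.0348
finger_force: 82.2
```

Run:
```python
from h import *
g=bot.grab_frame("top")
r=onz(g,355+202/4.875,175+182/4.875,.032); print("ring",r,"board",onz(g,355+195/4.875,175+197/4.875,.012))
go(*r,.31,2.674)
```

```text
ring [ 0.47889255 -0.29675734] board [ 0.47379034 -0.29722514]
shift cm (at yaw0) [-17.9  -33.71  -0.  ] len 38.2 rz -0.0
```

arm_command --deltas '[[[-1.36, -2.6, 0], [0, 0, 0], 2.5], [[-1.36, -2.6, 0], [0, 0, 0], 2.5], [[-1.36, -2.6, 0], [0, 0, 0], 2.5], [[-1.36, -2.6, 0], [0, 0, 0], 2.5], [[-1.36, -2.6, 0], [0, 0, 0], 2.5], [[-1.36, -2.6, 0], [0, 0, 0], 2.5], [[-1.36, -2.6, 0], [0, 0, 0], 2.5], [[-1.36, -2.6, 0], [0, 0, 0], 2.5], [[-1.36, -2.6, 0], [0, 0, 0], 2.5], [[-1.36, -2.6, 0], [0, 0, 0], 2.5], [[-1.36, -2.6, 0], [0, 0, 0], 2.5], [[-1.36, -2.6, 0], [0, 0, 0], 2.5], [[-1.36, -2.6, 0], [0, 0, 0], 2.5], [[0, 0, 0], [0, 0, 0], 2.5], [[0, 0, 2], [0, 0, 0], 2.5], [[0, 0, 3], [0, 0, 0], 2.5], [[0, 0, 2], [0, 0, 0], 2.5], [[0, 0, 1.5], [0, 0, 0], 2.5], [[0, 0, 0], [0, 0, 0], 2.5], [[0, 0, 0], [0, 0, 0], 2.5]]'

```text
clock: 41.3
position: [0.4772, -0.296, 0.2262]
tool_rot: [3.141, -0.0, 2.674]
force: [-0.1, -0.3, -5.9]
grip_width: 0.0344
finger_force: 82.1
```

Run:
```python
from h import *
go(.477,-.2965,.2145,2.674); print(bot.observe()["qpos"])
```

```text
shift cm (at yaw0) [-0.   -0.05  1.17] len 1.2 rz 0.0
[ 0.86519642  0.73920109 -0.59136044  1.872371    0.60738413  0.71762793
  1.02540995]
```

arm_command --deltas '[[[0, 0, 0.5], [0, 0, 0], 2.5], [[0, 0, 0.4], [0, 0, 0], 2.5], [[0, 0, 0], [0, 0, 0], 2.5], [[0, 0, 0], [0, 0, 0], 2.5]]'

```text
clock: 41.7
position: [0.477, -0.2964, 0.2174]
tool_rot: [-3.142, 0.0, 2.674]
force: [-0.4, 0.2, -6.2]
grip_width: 0.0346
finger_force: 82.4
```

arm_command --deltas '[[[0, 0, 0.2], [0, 0, 0], 2.5], [[0, 0, 0], [0, 0, 0], 2.5], [[0, 0, 0], [0, 0, 0], 2.5]]'

```text
clock: 42.0
position: [0.477, -0.2963, 0.2152]
tool_rot: [3.142, -0.0, 2.674]
force: [1.0, 0.2, -6.2]
grip_width: 0.0348
finger_force: 82.4
```

arm_command --deltas '[[[0, 0, 0.1], [0, 0, 0], 2.5], [[0, 0, 0], [0, 0, 0], 2.5], [[0, 0, 0], [0, 0, 0], 2.5]]'

```text
clock: 42.3
position: [0.4771, -0.2963, 0.2146]
tool_rot: [-3.141, 0.0, 2.674]
force: [-3.7, 2.2, 5.8]
grip_width: 0.0344
finger_force: 83.8
```

Contact came at the expected height. I'll release, rise and move away from the stack.

arm_command --deltas '[[[0, 0, -0.05], [0, 0, 0], 2.5], [[0, 0, 0], [0, 0, 0], 8.5], [[0, 0, 0], [0, 0, 0], 8.5], [[0, 0, 0], [0, 0, 0], 8.5], [[0, 0, 0], [0, 0, 0], 8.5], [[0, 0, 0], [0, 0, 0], 8.5], [[0, 0, 0], [0, 0, 0], 8.5], [[0, 0, -1], [0, 0, 0], 8.5], [[0, 0, -2], [0, 0, 0], 8.5], [[0, 0, -3], [0, 0, 0], 8.5], [[0, 0, -3], [0, 0, 0], 8.5], [[0, 0, -3], [0, 0, 0], 8.5], [[0, 0, -3], [0, 0, 0], 8.5], [[0, 0, -3], [0, 0, 0], 8.5], [[0, 0, 0], [0, 0, 0], 8.5]]'

```text
clock: 43.8
position: [0.4776, -0.2962, 0.399]
tool_rot: [-3.141, 0.005, 2.674]
force: [-0.4, -0.7, -1.7]
grip_width: 0.0853
finger_force: 0.0
```

arm_command --deltas '[[[1, 3, 0], [0, 0, 0], 8.5], [[1, 3, 0], [0, 0, 0], 8.5], [[1, 3, 0], [0, 0, 0], 8.5], [[1, 3, 0], [0, 0, 0], 8.5], [[1, 3, 0], [0, 0, 0], 8.5], [[1, 3, 0], [0, 0, 0], 8.5], [[1, 3, 0], [0, 0, 0], 8.5], [[1, 3, 0], [0, 0, 0], 8.5], [[1, 3, 0], [0, 0, 0], 8.5], [[0, 0, 0], [0, 0, 0], 8.5], [[0, 0, 0], [0, 0, 0], 8.5]]'

```text
clock: 44.9
position: [0.5183, -0.0143, 0.3947]
tool_rot: [-3.141, -0.0, 2.675]
force: [0.6, -1.0, -0.9]
grip_width: 0.085
finger_force: 0.0
```

Run:
```python
from h import *
g=bot.grab_frame("top"); f=bot.grab_frame("side")
c=lambda f:cv2.cvtColor(np.ascontiguousarray(f["frame"]),cv2.COLOR_RGB2BGR)
rs=lambda i:cv2.resize(i,(290,290),interpolation=cv2.INTER_CUBIC)
a=np.hstack([rs(c(g)[175:255,355:435]),rs(c(g)[112:192,249:329])]); b=np.hstack([rs(c(f)[120:200,304:384]),rs(c(f)[140:220,200:280])])
cv2.imwrite("pics/s9.png",np.vstack([a,b]))
for n,z,x,y in (("glue_bottle",0,.426,-.484),("brush_jar",0,.422,.497),("sanding_block",0,.633,.425)):
    print(n,[onz(g,*d["at"],z).round(3).tolist() for d in bot.mark_of(n,g)][:1])
s=bot.observe();print(s["position"],s["clock"])
```

```text
glue_bottle [[0.429, -0.488]]
brush_jar [[0.426, 0.49]]
sanding_block [[0.628, 0.421]]
[ 0.51834922 -0.01561426  0.39462926] 45.15
```

View pics/s9.png

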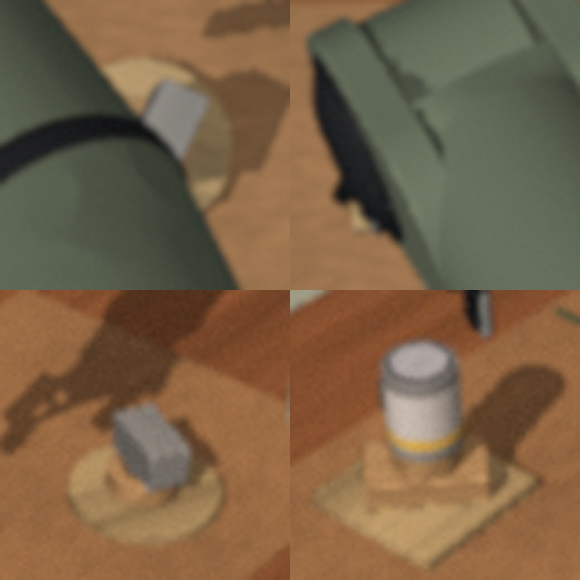

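The side view shows the bar lying on the ring (top face about (150,432)) and the tin upright on the stack (lid centre (421,362)). The bystanders haven't moved. One numeric check of both tops against their places comes next.

Run:
```python
from h import *
f=bot.grab_frame("side")
print("tin",onz(f,200+131/3.625,140+72/3.625,.132),"bar",onz(f,304+150/3.625,120+142/3.625,.068))
# side bias reference: tin start lid, known ~(.4785,-.1085)
print("bias ref",onz(f,304.5,186.5,.075)-np.array([.4785,-.1085]))
```

```text
tin [ 0.65056008 -0.01233374] bar [ 0.47335705 -0.28837357]
bias ref [-0.00273429  0.00699635]
```

```bash
python3 -c "
from workcell import bot; print(bot.job_done())"
```

```text
the job is handed in; nothing more can be done
None
```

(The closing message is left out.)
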